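Lay out pots and jars on the marks of a free turntable

TASK

Pull open the drawer of the little cabinet, stand every olive-green pot from it on a circle mark of the turntable and every jam jar from the worktop on a square mark (one to a mark, upright, in the middle of it), then put the teaspoon away in the drawer and push the drawer fully shut. The turntable spins at a touch, so take care: at the end it must point the same way as it does now. Leave everything else where it stands.

Things in the scene. Friction and masses are not known exactly. Their poses are not given: they have to be found in the camera images.
- turntable: Round wooden turntable, its foot fixed on the worktop; origin on its axis at the worktop surface. Its platter is a flat disc 210 mm across, top face 30 mm above the worktop, no rim, 0.8 kg. It turns at a touch, without end (0.006 N m of friction, no catch). Thin flat dark lines on top mark four places, all centred 66 mm from the axis: two circles 64 mm across, two squares of 64 mm side.
- platter (a joint): angle of the platter, rad, counter-clockwise from above; starts anywhere. Counter-clockwise from the flat brass index line the marks come at 40 deg (square), 125 (circle), 215 (square), 310 (circle)
- index (a point): point on the platter's top face near its edge (102 mm from the axis) at the outer end of the short flat brass index line; shows which way the platter points
- knob_mid (a point): middle of the small round brass knob that stands at the centre of the platter and turns with it: at most 20 mm across, from 30 to 54 mm above the worktop; this point lies 44 mm above the worktop
- ring0 (a point): centre of a circle mark inlaid in the platter's top face, 66 mm from the axis; the mark turns with the platter
- ring1 (a point): centre of a circle mark inlaid in the platter's top face, 66 mm from the axis; the mark turns with the platter
- square0 (a point): centre of a square mark inlaid in the platter's top face, 66 mm from the axis; the mark turns with the platter
- square1 (a point): centre of a square mark inlaid in the platter's top face, 66 mm from the axis; the mark turns with the platter
- cabinet: Low wooden cabinet, fixed on the worktop: 220 mm deep (x), 145 mm wide (y), 100 mm high; origin at the centre of its underside. Its front faces the robot, along its own -x; one drawer fills it and slides out along -x.
- drawer (a joint): how far the drawer is pulled out, m: 0 shut, 0.15 at the stop; about 1.5 N of friction, stays where left. The pots stand in it in a row from front to back, on a floor 18 mm above the worktop, between side walls 114 mm apart that reach 48 mm above the worktop; behind the drawer front the fully open drawer offers 150 mm free from above.
- drawer_handle (a point): middle of the drawer's steel bar handle: round bar 10 mm thick, 70 mm long, level, along the cabinet's y, 72 mm above the worktop, centre line 40 mm in front of the drawer front (which reaches 96 mm up). Moves with the drawer.
- pot0_mid (a point): centre (half-way up) of an olive-green plastic pot with a screw lid, 53 mm across and 53 mm high, 80 g, z up; stands in the drawer at the start. All pots are alike. None if there is no such pot this time.
- pot1_mid (a point): centre (half-way up) of an olive-green plastic pot with a screw lid, 53 mm across and 53 mm high, 80 g, z up; stands in the drawer at the start. All pots are alike. None if there is no such pot this time.
- jam0_mid (a point): centre (half-way up) of a jam jar with a green lid, 62 mm across and 86 mm high, about 360 g, z up; stands on the worktop near the front edge at the start. The jam jars are alike. None if there is no such jar this time.
- jam1_mid (a point): centre (half-way up) of a jam jar with a green lid, 62 mm across and 86 mm high, about 360 g, z up; stands on the worktop near the front edge at the start. The jam jars are alike. None if there is no such jar this time.
- white_bottle: bystander: small white bottle with a grey screw cap, 45 mm across, 78 mm high, front right; origin under its centre
- teaspoon_mid (a point): centre of a steel teaspoon lying flat, 130 mm long (its x), 27 mm wide, 11 mm high, 20 g; lies behind the turntable at the start; can be gripped across its middle. In the drawer it fits lying lengthways (along the cabinet's x)

How it is judged:
By the outcome, as a careful person would: the job done as asked, in the order asked, and still so for the second after the job is handed in, with the robot touching nothing.
Of pot0, pot1, jam0, jam1 only 3 to 4 are there at a start; the rules pass over those that are not, and their reading is None.
At some moment in a run one of teaspoon may be knocked a few centimetres aside while the robot is not near it.
It also fails if it takes over 192 s, if anything falls off the work surface, if the arm or the gripper's body presses on something with over 40 N, if the wrist force passes 120 N, or if a joint passes its speed limit or range.

ROBOT

A 6-joint arm with a two-finger parallel gripper is mounted at the origin on a cart in front of the work surface, level with it; the furniture and walls round the work are solid. World frame = base frame: x ahead of the robot, y to its left, z up, the work surface at z = 0. Lengths are in m, angles in rad, forces in N, time in s.
With the tool pointing down it reaches from about 0.425 to 0.95 m from the base axis. Payload 3.5 kg.
Tool frame: the origin (TCP) lies on the centre line of the jaws, within the pads' length; the fingertips stand 8 mm ahead of it and the grasp point (between the pads) lies 11 mm behind it; z points along the fingers, y is the line along which they close (so a half turn about z gives the same grasp; the last joint's range is limited). The gripper opens to 85 mm and grips with 20 to 120 N. Pads are 22 mm wide; open, the fingers measure 114 mm over their backs; the gripper's body (76 mm by 85 mm) begins 54 mm behind the grasp point. The pads swing forward as they close: fully open they stand 13 mm farther back than shut.
Start: joints at [-0.15, 0.286, 1.577, -0, 1.279, -0.15], TCP at [0.675, 0, 0.239] pointing down, gripper open.
Joint ranges: [-2.77, 2.77], [-0.9, 2.22], [0.21, 2.48], [-1.53, 4.67], [0.24, 2.81], [-2.84, 2.84]. Speed limits (rad/s): [2.79, 2.79, 3.14, 3.14, 3.14, 3.14].

INTERFACE

Orientations are given as a unit quaternion [x, y, z, w].
In Python, from plant import ctrl gives the robot as it stands. The module is installed in compiled form; this text tells all that it offers.
- The arm moves only by the tool send_rows, never from a script. Its argument "steps" is a list of rows, each a list of 5 numbers: the shift along the tool's x, y, z in m, then the turn about the tool's z in degrees, then the opening, from -1 (shut) to 1 (fully open). A call has 1 to 12 rows; each row is the pose to reach, as a shift and turn from the pose commanded when the call began, along the tool's axes at that moment; what a row does not reach only later rows make up. A row lasts 1/10 s, in which the tool goes at most 50 mm and 8.59 degrees, less where a joint would pass 70% of its speed; a pose out of reach is approached as far as the arm can. A call with a gripper value outside its range is refused whole. The fingers move at their own pace and stop on an object; "squeeze" is the grip in N (left out, the last holds). Time passes only in rows, so rows that repeat a pose let the fingers close. It gives the time, the measured TCP pose, the force, the opening and the grip force at its end, in the units of the state.
- ctrl.get_state(): the state, without advancing time (a new reading comes with each control period).
- ctrl.read_camera(name): name is "side" or "top" or "wrist"; returns the picture (384x512x3 uint8, red, green, blue); there is no depth.
- ctrl.calibration(name): a dict with "intrinsics" (3x3 intrinsics, pixels), "extrinsics" (4x4, takes a point from world to camera coordinates); the wrist camera has in their place "tool_from_camera" (4x4, takes a point from camera to tool coordinates, whose origin is the TCP and whose axes are the flange's). Camera axes: x right, y up, looking along -z (the intrinsics and any distortion apply to the point x, -y, -z); pixel columns grow to the right and rows downward; lengths in m; the calibration is good to about 2 mm. The wrist camera is an equidistant fisheye: a pixel r from the principal point sees the ray r / f radians off the axis. A picture is of the moment at which its call begins: read the wrist's pose just before it. calibration takes no time and is no camera call.
- ctrl.sign_off(): hands the job in; it is judged then, once.
The state is a dict: "time": time; "qpos": joint angles; "dq": joint speeds; "joint_efforts": joint torques, N m; "eef_pos": TCP position; "tcp_rot": TCP orientation; "contact_force": force on the tool from outside, world axes, zero at the start; "wrist_torque": the same for the moment, N m; "opening": opening from 0.0 (shut) to 1.0 (fully open); "finger_force": force on a finger pad.
Only numpy, scipy, OpenCV 4.12 (cv2) and the standard library are available. Lean on these libraries where they do the work, as an engineer would, in place of code of your own. Each camera call takes 0.05 s, during which the arm holds its last target. There are 200 camera calls.

## Working session

There is one attempt and no reset: what is moved stays moved. The work goes in short steps, Python scripts to look and compute and a tool call to move; the robot and the scene stay as the last step left them, time stands still between calls to the robot, and variables do not carry over. Pictures are saved under pics/ and viewed, at most 14 in all, crops included, and the job is handed in when it is done.

Besides the shell and the picture viewer there is one more tool, called as name(argument=value, ...) on one line, values as JSON. send_rows: Moves the arm, as the interface text tells. Its arguments: {"type":"object","properties":{"steps":{"type":"array","items":{"type":"array","items":{"type":"number"}}},"squeeze":{"type":"number"}},"required":["steps"]}

```bash
mkdir -p pics
cat > h.py <<'E'
import numpy as np, cv2
from plant import ctrl
from scipy.spatial.transform import Rotation as R
def snap(cam,name):
    s=ctrl.get_state(); im=ctrl.read_camera(cam); np.save(f'pics/{name}.npy',im)
    cv2.imwrite(f'pics/{name}.png',im[:,:,::-1]); np.savez(f'pics/{name}_s.npz',p=s['eef_pos'],q=s['tcp_rot']); return im
def ray(cam,u,v,name=None):
    c=ctrl.calibration(cam); K=np.array(c['intrinsics'])
    x=(u-K[0,2])/K[0,0]; y=(v-K[1,2])/K[1,1]
    if cam=='wrist':
        r=np.hypot(x,y); d=np.array([x/r*np.sin(r),-y/r*np.sin(r),-np.cos(r)]) if r>1e-9 else np.array([0,0,-1.])
        T=np.array(c['tool_from_camera']); z=np.load(f'pics/{name}_s.npz'); Rw=R.from_quat(z['q']).as_matrix()
        return z['p']+Rw@T[:3,3], Rw@T[:3,:3]@d
    E=np.array(c['extrinsics']); d=np.array([x,-y,-1.])
    return -E[:3,:3].T@E[:3,3], E[:3,:3].T@d
def pt(cam,u,v,z,name=None):
    o,d=ray(cam,u,v,name); return o+d*(z-o[2])/d[2]
def proj(cam,P):
    c=ctrl.calibration(cam); K=np.array(c['intrinsics']); E=np.array(c['extrinsics'])
    p=E[:3,:3]@np.array(P)+E[:3,3]; return K[0,0]*p[0]/-p[2]+K[0,2], K[1,1]*-p[1]/-p[2]+K[1,2]
E
python3 - <<'E'
from h import *
for c in ['top','side','wrist']: snap(c,c+'0')
for c in ['top','side','wrist']: print(c,{k:(np.round(v,3).tolist() if not isinstance(v,str) else v) for k,v in ctrl.calibration(c).items()})
print(ctrl.get_state())
E
```

```text
top {'intrinsics': [[468.269, 0.0, 249.177], [0.0, 468.269, 193.285], [0.0, 0.0, 1.0]], 'extrinsics': [[0.022, -1.0, 0.009, -0.098], [0.996, 0.023, 0.088, -0.624], [-0.089, 0.007, 0.996, -1.325], [0.0, 0.0, 0.0, 1.0]]}
side {'intrinsics': [[372.256, 0.0, 256.986], [0.0, 372.256, 194.048], [0.0, 0.0, 1.0]], 'extrinsics': [[0.958, -0.287, -0.0, -0.627], [0.134, 0.448, 0.884, -0.121], [-0.254, -0.847, 0.468, -0.908], [0.0, 0.0, 0.0, 1.0]]}
wrist {'intrinsics': [[297.319, 0.0, 255.555], [0.0, 297.319, 191.267], [0.0, 0.0, 1.0]], 'tool_from_camera': [[0.001, 0.96, 0.281, 0.071], [1.0, -0.001, -0.001, 0.001], [-0.0, 0.281, -0.96, -0.135], [0.0, 0.0, 0.0, 1.0]]}
{'time': 0.15, 'qpos': array([-1.50002534e-01,  2.87006595e-01,  1.57783826e+00, -1.36134216e-05,
        1.27863499e+00, -1.50000376e-01]), 'dq': array([ 5.25348267e-04, -4.60812834e-03, -4.00026490e-03,  1.35856379e-03,
        8.50523895e-04,  8.56528938e-05]), 'joint_efforts': array([ 7.91554030e-04, -4.06602967e+01, -2.93140125e+01, -8.94972595e-05,
        3.96185191e-03, -2.97825103e-06]), 'eef_pos': array([6.74496239e-01, 1.00838128e-04, 2.38236643e-01]), 'tcp_rot': array([ 7.07105839e-01,  7.07107094e-01, -5.65267073e-04, -7.55574451e-04]), 'contact_force': array([ 0.32886093, -0.40342933,  0.30285495]), 'wrist_torque': array([0.03477162, 0.01232354, 0.01128443]), 'finger_force': 0.0, 'opening': 1.0013920308095203}
```

View pics/top0.png

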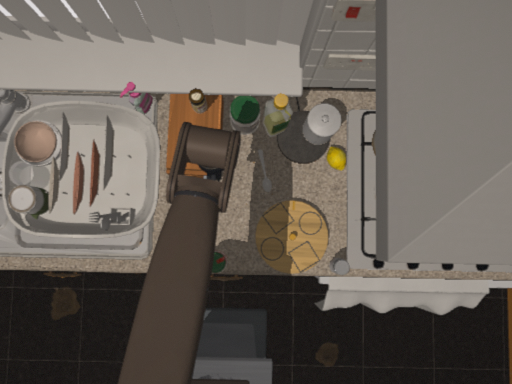

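View pics/wrist0.png

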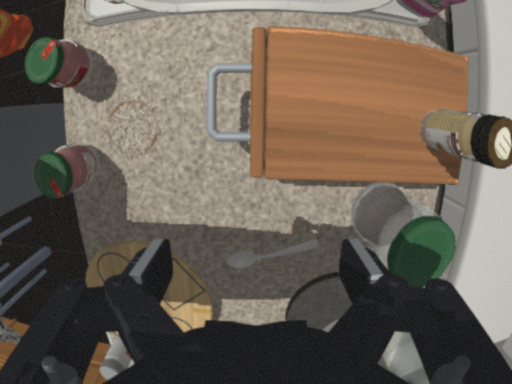

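View pics/side0.png

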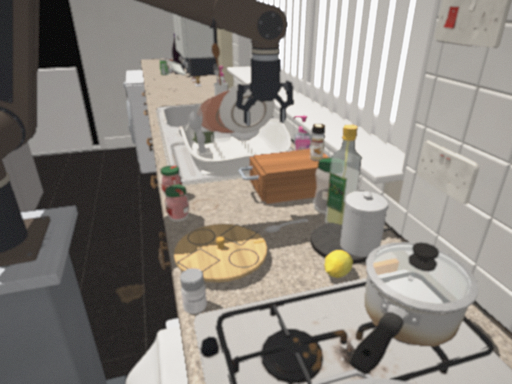

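Run:
```python
from h import *
w=lambda u,v,z: print((u,v),np.round(pt('wrist',u,v,z,'wrist0'),3))
for u,v in [(213,68),(213,138)]: w(u,v,.072)
print('cab top');[w(u,v,.1) for u,v in [(266,28),(265,178),(467,58),(460,184)]]
print('jar lids');[w(u,v,.086) for u,v in [(46,61),(53,175)]]
print('spoon');[w(u,v,.005) for u,v in [(318,243),(228,262)]]
t=lambda u,v,z: print((u,v),np.round(pt('top',u,v,z),3))
print('tt');t(293,235,.03);t(258,237,.03);t(327,237,.03);t(292,201,.03);t(292,273,.03)
print('bottle');t(341,267,.078)
print('jar top');t(218,262,.086)
im=np.load('pics/top0.npy'); cv2.imwrite('pics/tt0.png',cv2.resize(im[190:285,235:355,::-1],None,fx=6,fy=6,interpolation=cv2.INTER_CUBIC))
```

```text
(213, 68) [0.633 0.111 0.072]
(213, 138) [0.632 0.04  0.072]
cab top
(266, 28) [0.685 0.145 0.1  ]
(265, 178) [0.684 0.004 0.1  ]
(467, 58) [0.904 0.142 0.1  ]
(460, 184) [0.907 0.    0.1  ]
jar lids
(46, 61) [0.437 0.141 0.086]
(53, 175) [0.437 0.007 0.086]
spoon
(318, 243) [ 0.762 -0.112  0.005]
(228, 262) [ 0.636 -0.141  0.005]
tt
(293, 235) [ 0.509 -0.212  0.03 ]
(258, 237) [ 0.501 -0.112  0.03 ]
(327, 237) [ 0.505 -0.309  0.03 ]
(292, 201) [ 0.606 -0.207  0.03 ]
(292, 273) [ 0.401 -0.21   0.03 ]
bottle
(341, 267) [ 0.424 -0.34   0.078]
jar top
(218, 262) [ 0.431 -0.002  0.086]
```

View pics/tt0.png

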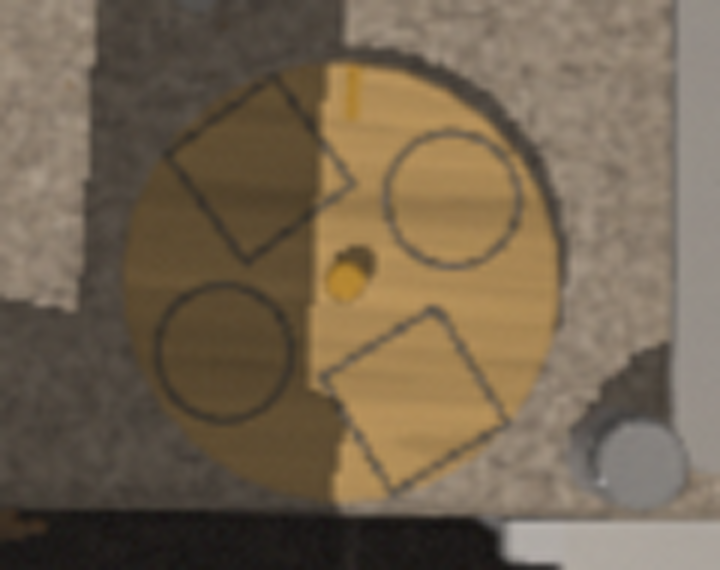

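send_rows(steps=[[0.075, -0.042, 0, 0, -0.28], [0.075, -0.042, 0, 0, -0.28], [0.075, -0.042, 0.05, 0, -0.28], [0.075, -0.042, 0.09, 0, -0.28], [0.075, -0.042, 0.09, 0, -0.28], [0.075, -0.042, 0.09, 0, -0.28], [0.075, -0.042, 0.13, 0, -0.28], [0.075, -0.042, 0.16, 0, -0.28], [0.075, -0.042, 0.176, 0, -0.28], [0.075, -0.042, 0.176, 0, -0.28], [0.075, -0.042, 0.176, 0, -0.28]], squeeze=40)

```text
time: 1.25
eef_pos: [0.6348, 0.0748, 0.0658]
tcp_rot: [0.707, 0.707, 0.001, 0.001]
contact_force: [0.9, -0.8, 0.2]
opening: 0.357
finger_force: 0.0
```

send_rows(steps=[[0, 0, 0, 0, -1], [0, 0, 0, 0, -1], [0, 0, 0, 0, -1], [0, 0, 0, 0, -1], [0, 0, 0, 0, -1], [0, 0, 0, 0, -1], [0, 0, 0, 0, -1]], squeeze=40)

```text
time: 1.95
eef_pos: [0.6296, 0.0751, 0.0653]
tcp_rot: [0.707, 0.707, -0.004, -0.004]
contact_force: [-13.5, -1.9, 10.4]
opening: 0.099
finger_force: 39.1
```

send_rows(steps=[[0, -0.015, 0, 0, -1], [0, -0.03, 0, 0, -1], [0, -0.045, 0, 0, -1], [0, -0.06, 0, 0, -1], [0, -0.075, 0, 0, -1], [0, -0.09, 0, 0, -1], [0, -0.105, 0, 0, -1], [0, -0.12, 0, 0, -1], [0, -0.135, 0, 0, -1], [0, -0.145, 0, 0, -1], [0, -0.152, 0, 0, -1], [0, -0.152, 0, 0, -1]])

```text
time: 3.15
eef_pos: [0.4812, 0.0777, 0.0653]
tcp_rot: [0.708, 0.706, 0.003, -0.001]
contact_force: [-0.7, 10.4, 1.4]
opening: 0.098
finger_force: 40.7
```

send_rows(steps=[[0, 0, 0, 0, -1], [0, 0, 0, 0, -1], [0, 0, 0, 0, -1]])

```text
time: 3.45
eef_pos: [0.4817, 0.0777, 0.0653]
tcp_rot: [0.708, 0.706, 0.003, -0.001]
contact_force: [-0.7, 10.4, 1.0]
opening: 0.099
finger_force: 40.7
```

send_rows(steps=[[0.002, -0.003, 0, 0, -1], [0.002, -0.006, 0, 0, -1], [0.002, -0.006, 0, 0, -1]])

```text
time: 3.75
eef_pos: [0.4795, 0.0778, 0.0654]
tcp_rot: [0.708, 0.706, 0.006, 0.004]
contact_force: [10.6, 5.1, -8.4]
opening: 0.097
finger_force: 39.9
```

send_rows(steps=[[0, 0, 0, 0, -0.3], [0, 0, 0, 0, -0.3], [0, 0, 0, 0, -0.3], [0, 0, -0.05, 0, -0.3], [0, 0, -0.1, 0, 0], [0.02, 0.03, -0.15, 0, 0.5], [0, 0.06, -0.19, 0, 0.5], [0, 0.06, -0.19, 0, 0.5], [0, 0.06, -0.19, 0, 0.5], [0, 0.06, -0.19, 0, 0.5]])

```text
time: 4.75
eef_pos: [0.5336, 0.077, 0.2514]
tcp_rot: [0.707, 0.707, -0.001, -0.001]
contact_force: [-0.2, -0.9, -0.9]
opening: 0.747
finger_force: 0.0
```

Run:
```python
from h import *
snap('wrist','w1')
```

```text
(no output)
```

View pics/w1.png

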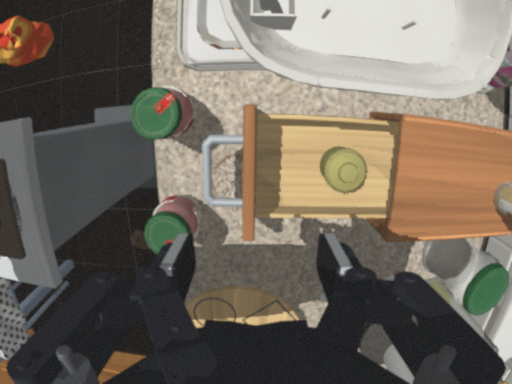

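```bash
cat >> h.py <<'E'
def go(P,ydeg=None,verb=True):
    """tool shift+turn to TCP target P with tool-y axis along world angle ydeg (mod 180)"""
    s=ctrl.get_state(); Rw=R.from_quat(s['tcp_rot']).as_matrix()
    sh=Rw.T@(np.array(P)-s['eef_pos']); a=np.degrees(np.arctan2(Rw[1,1],Rw[0,1]))
    turn=None if ydeg is None else (-(ydeg-a)+90)%180-90   # +turn about tool z = clockwise from above
    print('shift',np.round(sh,4),'turn',turn,'q6',np.degrees(s['qpos'][5])); return sh,turn
E
python3 - <<'E'
from h import *
im=np.load('pics/w1.npy'); hsv=cv2.cvtColor(im,cv2.COLOR_RGB2HSV)
w=lambda u,v,z: print((round(u,1),round(v,1)),np.round(pt('wrist',u,v,z,'w1'),4))
def blobs(name,lo,hi,z,minA=300):
    m=cv2.inRange(hsv,lo,hi); m=cv2.morphologyEx(m,cv2.MORPH_CLOSE,np.ones((5,5)))
    for c in cv2.findContours(m,cv2.RETR_EXTERNAL,cv2.CHAIN_APPROX_NONE)[0]:
        if cv2.contourArea(c)>minA:
            (u,v),d,_=cv2.fitEllipse(c); print(name,np.round(d,1),end=' '); w(u,v,z)
print(hsv[170,346],hsv[113,145],hsv[235,160],hsv[150,290])
blobs('green',(55,80,40),(85,255,255),.086)
blobs('olive',(24,60,60),(35,255,255),.071)
w(346,169,.071)
for q in [(250,103),(249,242),(207,140),(208,203)]: w(*q,.096 if q[0]>220 else .072)
for q in [(258,213),(388,218),(258,119),(400,123)]: w(*q,.048)
t=lambda u,v,z: np.round(pt('top',u,v,z),4)
f=lambda u,v:t((u+.5)/6-.5+235,(v+.5)/6-.5+190,.03)
P={'index':f(353,68),'ring0':f(224,352),'ring1':f(453,199),'sqA':f(262,170),'sqB':f(415,399)}
for k,v in P.items(): print(k,v)
go([.6,-.02,.25],90)
E
```

```text
[ 28  95 177] [ 66  94 117] [ 65  98 114] [ 18  97 197]
green [32.6 56.7] (485.7, 288.9) [ 0.9019 -0.102   0.086 ]
green [32.5 46.2] (163.2, 229.7) [0.4289 0.0141 0.086 ]
green [47.  49.7] (154.2, 114.0) [0.4289 0.1435 0.086 ]
olive [41.8 46.8] (343.1, 168.8) [0.6317 0.0818 0.071 ]
(346, 169) [0.6352 0.0817 0.071 ]
(250, 103) [0.5289 0.1515 0.096 ]
(249, 242) [0.5272 0.0057 0.096 ]
(207, 140) [0.4823 0.1129 0.072 ]
(208, 203) [0.4807 0.0421 0.072 ]
(258, 213) [0.5371 0.0214 0.048 ]
(388, 218) [0.7076 0.0127 0.048 ]
(258, 119) [0.5368 0.1338 0.048 ]
(400, 123) [0.7105 0.136  0.048 ]
index [ 0.6068 -0.2115  0.03  ]
ring0 [ 0.4699 -0.152   0.03  ]
ring1 [ 0.545  -0.2603  0.03  ]
sqA [ 0.5568 -0.1686  0.03  ]
sqB [ 0.4497 -0.2433  0.03  ]
shift [-0.0971  0.067   0.0002] turn 89.99015409156442 q6 -2.5590995771240372
```

send_rows(steps=[[0.005, 0.1, 0, 8.5, 0.5], [0.005, 0.1, 0, 17, 0.5], [0.005, 0.1, 0, 25.5, 0.5], [0.005, 0.1, 0, 34, 0.5], [0.005, 0.1, 0, 42.5, 0.5], [0.005, 0.1, 0, 51, 0.5], [0.005, 0.1, 0, 59.5, 0.5], [0.005, 0.1, 0, 68, 0.5], [0.005, 0.1, 0.05, 76.5, 0.5], [0.005, 0.1, 0.09, 85, 0.5], [0.005, 0.1, 0.12, 90, 0.5], [0.005, 0.1, 0.12, 90, 0.5]])

```text
time: 6.0
eef_pos: [0.6287, 0.0823, 0.1246]
tcp_rot: [1.0, 0.0, -0.008, -0.0]
contact_force: [-0.9, -0.6, -0.8]
opening: 0.752
finger_force: 0.0
```

Run:
```python
from h import *
s=ctrl.get_state(); print(s['eef_pos'],s['opening'])
go([.633,.082,.05],90)
```

```text
[0.62871497 0.08234428 0.12462074] 0.7520459423726713
shift [0.0055 0.0004 0.0745] turn 0.016988373963329195 q6 88.28913788901913
```

send_rows(steps=[[0, 0, 0.02, 0, 0.5], [0, 0, 0.04, 0, 0.5], [0, 0, 0.06, 0, 0.5], [0, 0, 0.08, 0, 0.5], [0, 0, 0.08, 0, 0.5], [0, 0, 0.08, 0, -0.2], [0, 0, 0.08, 0, -0.2], [0, 0, 0.08, 0, -0.2], [0, 0, 0.08, 0, -0.2], [0, 0, 0.08, 0, -0.2], [0, 0, 0.08, 0, -0.2], [0, 0, 0.08, 0, -0.2]], squeeze=25)

```text
time: 7.2
eef_pos: [0.6354, 0.082, 0.0539]
tcp_rot: [1.0, 0.0, 0.0, -0.0]
contact_force: [-0.2, -0.2, 1.0]
opening: 0.608
finger_force: 27.6
```

send_rows(steps=[[0, 0, -0.04, 0, -0.2], [0, 0, -0.08, 0, -0.2], [0, 0, -0.12, 0, -0.2], [0, 0, -0.16, 0, -0.2], [-0.03, 0.03, -0.2, 0, -0.2], [-0.06, 0.07, -0.23, 0, -0.2], [-0.09, 0.11, -0.23, 0, -0.2], [-0.13, 0.15, -0.23, 0, -0.2], [-0.16, 0.19, -0.23, 0, -0.2], [-0.19, 0.23, -0.23, 0, -0.2], [-0.23, 0.27, -0.23, 0, -0.2], [-0.23, 0.28, -0.23, 0, -0.2]])

```text
time: 8.4
eef_pos: [0.4027, -0.1991, 0.2832]
tcp_rot: [1.0, -0.001, -0.0, 0.0]
contact_force: [0.6, 0.0, -0.7]
opening: 0.614
finger_force: 27.4
```

send_rows(steps=[[0, 0, 0, 0, -0.2], [0, 0, 0, 0, -0.2], [0, 0, 0, 0, -0.2], [0, 0, 0, 0, -0.2]])

```text
time: 8.8
eef_pos: [0.4055, -0.197, 0.2832]
tcp_rot: [1.0, 0.001, -0.0, -0.0]
contact_force: [-0.1, -0.5, -0.4]
opening: 0.61
finger_force: 27.4
```

Run:
```python
from h import *
snap('wrist','w2'); s=ctrl.get_state(); print(s['dq'],s['opening'])
im=np.load('pics/w2.npy'); cv2.imwrite('pics/w2b.png',cv2.resize(im[:300,90:420,::-1],None,fx=2,fy=2,interpolation=cv2.INTER_CUBIC))
```

```text
[ 0.00050926  0.00013325 -0.00152087 -0.00225051 -0.00058309 -0.00046343] 0.6125600816441384
```

View pics/w2b.png

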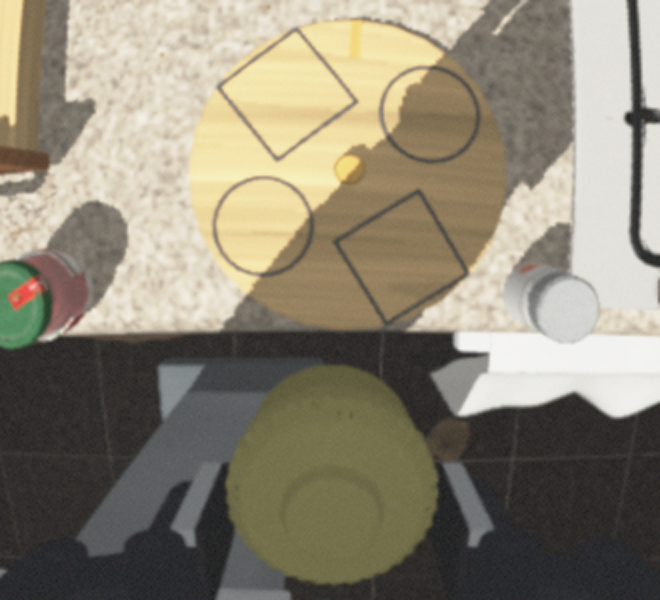

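Run:
```python
from h import *
f=lambda u,v:pt('wrist',(u+.5)/2-.5+90,(v+.5)/2-.5,.03,'w2')[:2]
ctr=lambda L:np.mean([f(*p) for p in L],0)
M={'sqA':ctr([(297,29),(220,87),(278,159),(356,101)]),'sqB':ctr([(418,191),(336,243),(387,323),(467,272)]),
'r1':ctr([(430,66),(430,162),(380,113),(480,113)]),'r0':ctr([(263,177),(263,275),(213,226),(313,226)])}
for k,v in M.items(): print(k,np.round(v,4))
rad=np.degrees([40,215,310,125]); 
# rigid fit axis + angle
a0=np.radians([40,215,310,125]); Z=np.array([complex(*M[k]) for k in ['sqA','sqB','r1','r0']])
A=np.c_[np.ones(4),.066*np.exp(1j*a0)]; x=np.linalg.lstsq(A,Z,rcond=None)[0]
print('axis',x[0],'ang',np.degrees(np.angle(x[1])),'scale',abs(x[1]),'res',np.round(np.abs(A@x-Z),4))
ph=np.angle(x[1]); c=x[0]
for k,a in zip(['sqA','sqB','r1','r0'],a0): p=c+.066*np.exp(1j*(a+ph)); print(k,np.round([p.real,p.imag],4),'radial',np.degrees(a+ph)%180)
i=f(355,23); print('index',i,np.degrees(np.arctan2(i[1]-c.imag,i[0]-c.real)))
p=c+.066*np.exp(1j*(a0[2]+ph)); go([p.real,p.imag,.1],np.degrees(a0[2]+ph))
print(pt('wrist',(25+.5)/2+89.5,(300+.5)/2-.5,.086,'w2'))
```

```text
sqA [ 0.5586 -0.1687]
sqB [ 0.4503 -0.2437]
r1 [ 0.5465 -0.2609]
r0 [ 0.4706 -0.1527]
axis (0.506141218750345-0.2085383919130563j) ang -2.634912298752296 scale 1.0008516916003147 res [0.0003 0.0002 0.0003 0.0002]
sqA [ 0.5586 -0.1685] radial 37.3650877012477
sqB [ 0.4504 -0.2439] radial 32.36508770124772
r1 [ 0.5462 -0.261 ] radial 127.36508770124772
r0 [ 0.4708 -0.1528] radial 122.36508770124772
index [ 0.60734231 -0.21210014] -2.01567977674925
shift [0.1406 0.0643 0.1831] turn -37.242313063967345 q6 51.02776681810482
[ 0.43377812 -0.00848046  0.086     ]
```

Run:
```python
from h import *
f=lambda u,v,z:pt('wrist',(u+.5)/2-.5+90,(v+.5)/2-.5,z,'w2')[:2]
print(np.load('pics/w2_s.npz')['p'])
for z in(.3,.29):
  print(z,'near edge',f(332,585,z),'L',f(228,490,z),'R',f(437,490,z),'ring',f(333,510,z),'far',f(332,365,z))
print('far bottom',f(332,365,.247))
```

```text
[ 0.40553545 -0.19704171  0.28317205]
0.3 near edge [ 0.3929717  -0.19754239] L [ 0.41852304 -0.17423708] R [ 0.4186371  -0.22092271] ring [ 0.41380159 -0.19769992] far [ 0.44732523 -0.1973705 ]
0.29 near edge [ 0.38577638 -0.19757655] L [ 0.4134911  -0.17229802] R [ 0.41361482 -0.22293644] ring [ 0.40836989 -0.19774742] far [ 0.44473191 -0.19739011]
far bottom [ 0.43358066 -0.19747441]
```

send_rows(steps=[[0.03, 0.015, 0, -7, -0.2], [0.06, 0.03, 0, -14, -0.2], [0.09, 0.045, 0, -21, -0.2], [0.12, 0.06, 0, -28, -0.2], [0.1406, 0.0643, 0.03, -34, -0.2], [0.1406, 0.0643, 0.07, -37.2, -0.2], [0.1406, 0.0643, 0.11, -37.2, -0.2], [0.1406, 0.0643, 0.15, -37.2, -0.2], [0.1406, 0.0643, 0.18, -37.2, -0.2], [0.1406, 0.0643, 0.2, -37.2, -0.2], [0.1406, 0.0643, 0.2, -37.2, -0.2], [0.1406, 0.0643, 0.2, -37.2, -0.2]])

```text
time: 10.05
eef_pos: [0.5462, -0.2616, 0.0834]
tcp_rot: [0.948, 0.32, -0.0, -0.0]
contact_force: [0.8, -0.3, -1.3]
opening: 0.611
finger_force: 27.4
```

Run:
```python
from h import *
s=ctrl.get_state(); print(s['eef_pos'],s['opening'])
go([.5462,-.261,.066],127.37)
```

```text
[ 0.54616815 -0.2616338   0.08336873] 0.6111739920403312
shift [ 0.0004 -0.0005  0.0174] turn -0.09618728756385053 q6 17.53684534164963
```

send_rows(steps=[[0, 0, 0.006, 0, -0.2], [0, 0, 0.011, 0, -0.2], [0, 0, 0.014, 0, -0.2], [0, 0, 0.016, 0, -0.2], [0, 0, 0.017, 0, -0.2], [0, 0, 0.017, 0, -0.2], [0, 0, 0.017, 0, -0.2]])

```text
time: 10.75
eef_pos: [0.5456, -0.2624, 0.0665]
tcp_rot: [0.948, 0.319, 0.0, 0.0]
contact_force: [-0.3, 0.1, -0.5]
opening: 0.611
finger_force: 27.4
```

send_rows(steps=[[0, 0, 0, 0, 0.3], [0, 0, 0, 0, 0.35], [0, 0, 0, 0, 0.45], [0, 0, 0, 0, 0.5], [0, 0, 0, 0, 0.5]])

```text
time: 11.25
eef_pos: [0.5456, -0.2623, 0.0664]
tcp_rot: [0.948, 0.319, 0.0, 0.0]
contact_force: [-1.3, -0.5, 0.3]
opening: 0.753
finger_force: 0.0
```

send_rows(steps=[[0, 0, -0.02, 0, 0.5], [0, 0, -0.04, 0, 0.5], [0, 0, -0.08, 0, 0.5], [0, 0, -0.12, 0, 0.6], [0, 0, -0.16, 0, 1], [0, 0, -0.16, 0, 1]])

```text
time: 11.85
eef_pos: [0.5487, -0.2643, 0.2347]
tcp_rot: [0.948, 0.319, 0.004, 0.006]
contact_force: [1.3, -0.1, 0.9]
opening: 1.001
finger_force: 0.0
```

Run:
```python
from h import *
im=snap('top','top1'); s=ctrl.get_state(); print(s['eef_pos'])
go([.430,.143,.23],90);go([.430,.143,.23],0)
cv2.imwrite('pics/top1b.png',cv2.resize(im[100:285,160:360,::-1],None,fx=3,fy=3,interpolation=cv2.INTER_CUBIC))
```

```text
[ 0.54737617 -0.26345012  0.23103935]
shift [ 0.1523 -0.3947 -0.0018] turn 37.20445532867899 q6 17.53248280516614
shift [ 0.1523 -0.3947 -0.0018] turn -52.795544671321025 q6 17.53248280516614
```

View pics/top1b.png

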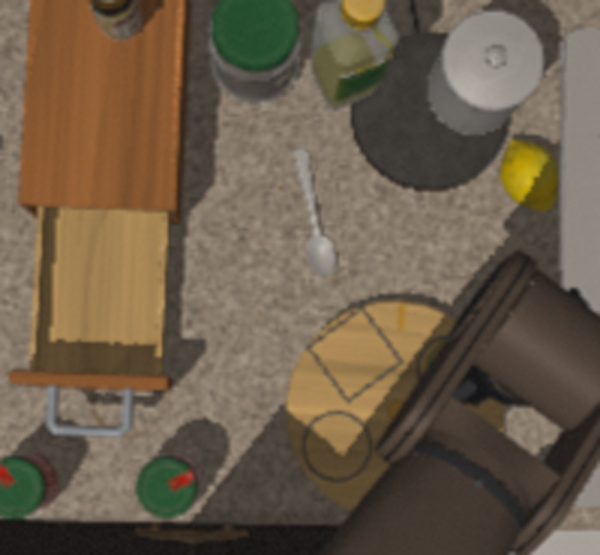

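Run:
```python
from h import *
im=np.load('pics/top1.npy'); hsv=cv2.cvtColor(im,cv2.COLOR_RGB2HSV)
m=cv2.inRange(hsv,(55,60,30),(90,255,255)); red=cv2.inRange(hsv,(0,120,100),(8,255,255)); m=cv2.morphologyEx(m|red,cv2.MORPH_CLOSE,np.ones((5,5)))
for c in cv2.findContours(m,cv2.RETR_EXTERNAL,cv2.CHAIN_APPROX_NONE)[0]:
    if cv2.contourArea(c)>80:
        (u,v),r=cv2.minEnclosingCircle(c); print(round(u),round(v),round(r,1),cv2.contourArea(c),pt('top',u,v,.086))
s=ctrl.get_state(); print(s['eef_pos'])
go([.431,.008,.23],0)
```

```text
215 262 9.7 263.5 [0.43107115 0.0054349  0.086     ]
164 262 10.1 279.5 [0.427437   0.14465072 0.086     ]
245 109 14.6 605.0 [ 0.85898542 -0.06505099  0.086     ]
[ 0.54737617 -0.26345012  0.23103935]
shift [ 0.0714 -0.2866 -0.0011] turn -52.795544671321025 q6 17.53248280516614
```

send_rows(steps=[[0.01, -0.045, 0, -8, 1], [0.02, -0.09, 0, -16, 1], [0.03, -0.13, 0, -24, 1], [0.045, -0.17, 0, -32, 1], [0.055, -0.215, 0, -40, 1], [0.065, -0.255, 0, -47, 1], [0.0716, -0.2852, 0, -52.8, 1], [0.0716, -0.2852, 0.03, -52.8, 1], [0.0716, -0.2852, 0.06, -52.8, 1], [0.0716, -0.2852, 0.08, -52.8, 1], [0.0716, -0.2852, 0.08, -52.8, 1], [0.0716, -0.2852, 0.08, -52.8, 1]])

```text
time: 13.1
eef_pos: [0.4296, 0.0083, 0.1456]
tcp_rot: [0.707, 0.707, -0.001, -0.001]
contact_force: [0.1, -0.8, 0.2]
opening: 1.0
finger_force: 0.0
```

Run:
```python
from h import *
s=ctrl.get_state(); print(s['eef_pos'],s['opening'],s['contact_force'])
go([.432,.007,.055],0)
```

```text
[0.42958661 0.00830317 0.14561406] 1.000488947808959 [ 0.09295295 -0.79239765  0.15121093]
shift [-0.0013  0.0026  0.0906] turn -0.0043585938682895176 q6 -12.471159056634061
```

send_rows(steps=[[0, 0.002, 0.02, 0, 1], [0, 0.002, 0.04, 0, 1], [0, 0.002, 0.06, 0, 1], [0, 0.002, 0.08, 0, 1], [0, 0.002, 0.09, 0, 1], [0, 0.002, 0.09, 0, 1]])

```text
time: 13.7
eef_pos: [0.4319, 0.0081, 0.056]
tcp_rot: [0.707, 0.707, -0.0, -0.001]
contact_force: [1.1, 1.2, 0.4]
opening: 0.998
finger_force: 0.0
```

send_rows(steps=[[0, 0, 0, 0, 0], [0, 0, 0, 0, 0], [0, 0, 0, 0, 0], [0, 0, 0, 0, 0], [0, 0, 0, 0, 0], [0, 0, 0, 0, 0]], squeeze=35)

```text
time: 14.3
eef_pos: [0.4323, 0.008, 0.0581]
tcp_rot: [0.707, 0.707, -0.001, -0.0]
contact_force: [-5.1, -0.7, 7.4]
opening: 0.655
finger_force: 37.0
```

send_rows(steps=[[0, 0, -0.01, 0, 0], [0, 0, -0.03, 0, 0], [0, 0, -0.06, 0, 0], [0, 0, -0.1, 0, 0], [-0.03, 0.03, -0.13, -7, 0], [-0.06, 0.06, -0.13, -14, 0], [-0.1, 0.08, -0.13, -21, 0], [-0.135, 0.11, -0.13, -28, 0], [-0.17, 0.125, -0.13, -34, 0], [-0.175, 0.126, -0.13, -37.4, 0], [-0.175, 0.126, -0.13, -37.4, 0], [-0.175, 0.126, -0.13, -37.4, 0]])

```text
time: 15.5
eef_pos: [0.5577, -0.1663, 0.1861]
tcp_rot: [0.444, 0.896, 0.0, -0.001]
contact_force: [-0.1, 0.6, -3.2]
opening: 0.652
finger_force: 39.0
```

Run:
```python
from h import *
s=ctrl.get_state(); print(s['eef_pos'],s['opening'],s['contact_force'],s['finger_force'])
go([.5586,-.1685,.088],37.37)
im=snap('wrist','w3')
```

```text
[ 0.55768639 -0.16628227  0.18605697] 0.6515272971020586 [-0.06183921  0.58047871 -3.2422224 ] 39.019074607640505
shift [-0.0024 -0.0006  0.0981] turn -0.049747241592740465 q6 -63.926192743769356
```

View pics/w3.png

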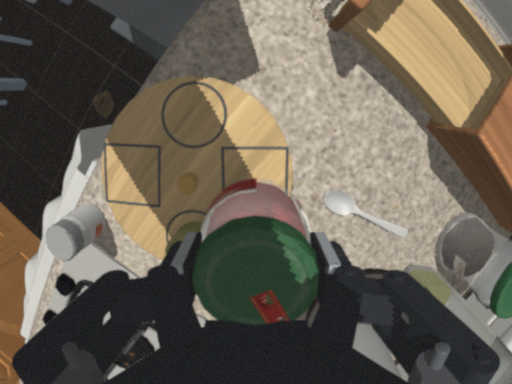

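Run:
```python
from h import *
z=np.load('pics/w3_s.npz'); Rw=R.from_quat(z['q']).as_matrix()
for q in [(256,270),(256,322),(256,217),(195,268),(318,268)]:
  print(q,np.round(Rw.T@(pt('wrist',*q,.214,'w3')-z['p']),4))
print(np.round(Rw.T@(pt('wrist',256,183,.128,'w3')-z['p']),4))
```

```text
(256, 270) [ 0.0048  0.001  -0.0279]
(256, 322) [-0.0243  0.0011 -0.028 ]
(256, 217) [ 0.0287  0.001  -0.0279]
(195, 268) [ 0.0052 -0.0248 -0.0279]
(318, 268) [ 0.0053  0.0272 -0.0279]
[0.0196 0.0011 0.0581]
```

send_rows(steps=[[-0.0015, -0.0005, 0.03, 0, 0], [-0.002, -0.0005, 0.06, 0, 0], [-0.002, -0.0005, 0.08, 0, 0], [-0.002, -0.0005, 0.088, 0, 0], [-0.002, -0.0005, 0.092, 0, 0], [-0.002, -0.0005, 0.095, 0, 0], [-0.002, -0.0005, 0.096, 0, 0], [-0.002, -0.0005, 0.096, 0, 0]])

```text
time: 16.35
eef_pos: [0.5596, -0.1689, 0.0914]
tcp_rot: [0.443, 0.896, 0.0, 0.001]
contact_force: [1.0, 0.4, -3.1]
opening: 0.655
finger_force: 39.0
```

send_rows(steps=[[0, 0.0005, 0.001, 0, 0], [0, 0.0005, 0.002, 0, 0], [0, 0.0005, 0.0025, 0, 0], [0, 0.0005, 0.0025, 0, 0]])

```text
time: 16.75
eef_pos: [0.5596, -0.1686, 0.0883]
tcp_rot: [0.443, 0.896, -0.0, 0.0]
contact_force: [-0.1, 0.7, -1.6]
opening: 0.649
finger_force: 39.2
```

send_rows(steps=[[0, 0, 0.0005, 0, 0.35], [0, 0, 0.0005, 0, 0.4], [0, 0, 0.0005, 0, 0.5], [0, 0, 0.0005, 0, 0.6], [0, 0, 0.0005, 0, 0.6]])

```text
time: 17.25
eef_pos: [0.5596, -0.1685, 0.0875]
tcp_rot: [0.443, 0.896, -0.0, 0.0]
contact_force: [0.1, 0.1, -0.4]
opening: 0.797
finger_force: 0.0
```

send_rows(steps=[[0, 0, -0.01, 0, 0.6], [0, 0, -0.03, 0, 0.6], [0, 0, -0.06, 0, 0.7], [0, 0, -0.1, 0, 1], [0, 0, -0.14, 0, 1], [0, 0, -0.14, 0, 1]])

```text
time: 17.85
eef_pos: [0.5629, -0.17, 0.2363]
tcp_rot: [0.443, 0.897, -0.0, 0.007]
contact_force: [0.3, -0.4, 1.1]
opening: 1.001
finger_force: 0.0
```

Run:
```python
from h import *
s=ctrl.get_state(); print(s['eef_pos'],s['opening'])
go([.43,.143,.2],0)
```

```text
[ 0.5628815  -0.16999593  0.23626939] 1.0006551769575482
shift [0.3298 0.0844 0.0324] turn 37.41310659330419 q6 -64.09849904177136
```

send_rows(steps=[[0.045, 0.012, 0, 0, 1], [0.09, 0.024, 0, 8, 1], [0.135, 0.036, 0, 16, 1], [0.18, 0.048, 0, 24, 1], [0.225, 0.06, 0, 31, 1], [0.27, 0.072, 0, 37.4, 1], [0.31, 0.082, 0, 37.4, 1], [0.327, 0.0867, 0.03, 37.4, 1], [0.327, 0.0867, 0.06, 37.4, 1], [0.327, 0.0867, 0.08, 37.4, 1], [0.327, 0.0867, 0.08, 37.4, 1], [0.327, 0.0867, 0.08, 37.4, 1]])

```text
time: 19.05
eef_pos: [0.4297, 0.144, 0.1477]
tcp_rot: [0.707, 0.707, -0.0, -0.0]
contact_force: [0.4, 0.7, -0.1]
opening: 0.998
finger_force: 0.0
```

Run:
```python
from h import *
s=ctrl.get_state(); print(s['eef_pos'],s['opening'],s['contact_force'])
go([.43,.144,.056],0)
```

```text
[0.42973433 0.1440247  0.14772508] 0.9980248902789308 [ 0.40973242  0.71473095 -0.08939614]
shift [-0.      0.0003  0.0917] turn -0.0037212344514472306 q6 5.668561183209358
```

send_rows(steps=[[0, 0, 0.02, 0, 1], [0, 0, 0.04, 0, 1], [0, 0, 0.06, 0, 1], [0, 0, 0.08, 0, 1], [0, 0, 0.091, 0, 1], [0, 0, 0.091, 0, 1]])

```text
time: 19.65
eef_pos: [0.4296, 0.1438, 0.0561]
tcp_rot: [0.707, 0.707, -0.0, -0.0]
contact_force: [0.0, 0.5, 0.2]
opening: 1.002
finger_force: 0.0
```

send_rows(steps=[[0, 0, 0, 0, 0], [0, 0, 0, 0, 0], [0, 0, 0, 0, 0], [0, 0, 0, 0, 0], [0, 0, 0, 0, 0], [0, 0, 0, 0, 0]], squeeze=35)

```text
time: 20.25
eef_pos: [0.4298, 0.1441, 0.0579]
tcp_rot: [0.707, 0.707, -0.0, -0.0]
contact_force: [-3.9, -0.6, 6.9]
opening: 0.648
finger_force: 37.4
```

send_rows(steps=[[0, 0, -0.01, 0, 0], [0, 0, -0.03, 0, 0], [0, 0, -0.06, 0, 0], [0, 0, -0.1, 0, 0], [0, 0, -0.14, 0, 0], [0, 0, -0.16, 0, 0], [0, 0, -0.16, 0, 0]])

```text
time: 20.95
eef_pos: [0.4318, 0.1443, 0.2207]
tcp_rot: [0.707, 0.707, 0.004, 0.003]
contact_force: [-0.0, -0.2, -4.8]
opening: 0.646
finger_force: 39.4
```

Run:
```python
from h import *
s=ctrl.get_state(); print(s['eef_pos'],s['opening'],s['contact_force'],s['finger_force'])
go([.4504,-.2439,.088],32.37)
```

```text
[0.43180321 0.14430257 0.22067269] 0.6462061364303454 [-0.04501277 -0.20381248 -4.77680995] 39.38150558096822
shift [-0.3883  0.0173  0.1325] turn -32.363065779445726 q6 5.667452059163245
```

send_rows(steps=[[-0.03, 0.02, 0, 0, 0], [-0.07, 0.025, 0, 0, 0], [-0.11, 0.025, 0, -5, 0], [-0.15, 0.025, 0, -10, 0], [-0.19, 0.025, 0, -15, 0], [-0.23, 0.025, 0, -20, 0], [-0.27, 0.025, 0, -25, 0], [-0.31, 0.02, 0, -32.4, 0], [-0.35, 0.018, 0, -32.4, 0], [-0.388, 0.018, 0, -32.4, 0], [-0.388, 0.018, 0.03, -32.4, 0], [-0.388, 0.018, 0.06, -32.4, 0]])

```text
time: 22.15
eef_pos: [0.447, -0.2451, 0.1544]
tcp_rot: [0.483, 0.876, 0.0, -0.0]
contact_force: [-0.6, 0.5, -5.8]
opening: 0.647
finger_force: 39.5
```

send_rows(steps=[[0, 0, 0.02, 0, 0], [0, 0, 0.03, 0, 0], [0, 0, 0.03, 0, 0], [0, 0, 0.03, 0, 0]])

```text
time: 22.55
eef_pos: [0.4479, -0.244, 0.1265]
tcp_rot: [0.482, 0.876, -0.0, 0.0]
contact_force: [-0.2, -0.1, -3.9]
opening: 0.647
finger_force: 39.5
```

Run:
```python
from h import *
s=ctrl.get_state(); print(s['eef_pos'],s['opening'],s['contact_force'],s['finger_force'])
go([.4504,-.2439,.0885],32.37)
im=snap('wrist','w4'); cv2.imwrite('pics/w4b.png',cv2.resize(im[:,60:450,::-1],None,fx=1.5,fy=1.5))
```

```text
[ 0.44787414 -0.2440036   0.1265293 ] 0.6470406264163988 [-0.17445468 -0.09531176 -3.89391768] 39.46377608226612
shift [-0.0013  0.0022  0.038 ] turn 0.041832550716264905 q6 -72.40389812326441
```

View pics/w4b.png

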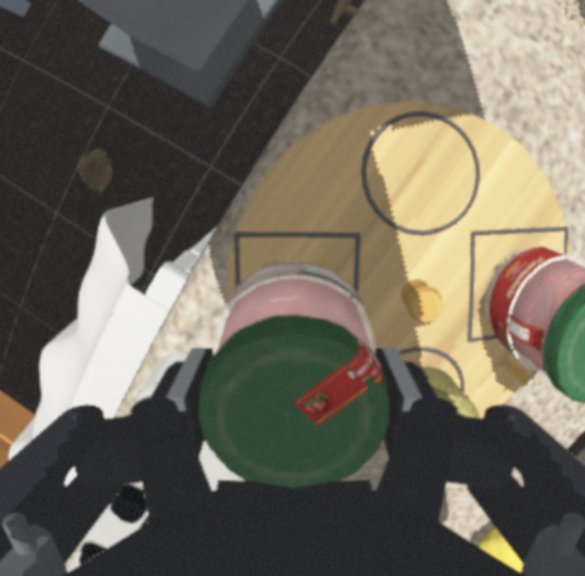

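send_rows(steps=[[-0.0015, 0.002, 0.015, 0, 0], [-0.0015, 0.002, 0.028, 0, 0], [-0.0015, 0.002, 0.034, 0, 0], [-0.0015, 0.002, 0.036, 0, 0], [-0.0015, 0.002, 0.037, 0, 0], [-0.0015, 0.002, 0.037, 0, 0]])

```text
time: 23.2
eef_pos: [0.4504, -0.2444, 0.0897]
tcp_rot: [0.482, 0.876, -0.0, 0.0]
contact_force: [0.8, -0.3, -3.7]
opening: 0.652
finger_force: 39.5
```

Run:
```python
from h import *
s=ctrl.get_state(); print(s['eef_pos'],s['opening'],s['contact_force'],s['finger_force'])
f=lambda u,v:pt('wrist',(u+.5)/1.5-.5+60,(v+.5)/1.5-.5,.03,'w4')[:2]
print('ring0',np.mean([f(*p) for p in [(420,113),(420,233),(363,173),(479,173)]],0),'want .4708 -.1528')
a,b=f(236,235),f(358,235); print(np.degrees(np.arctan2(*(b-a)[::-1])),'want 32.37')
```

```text
[ 0.45039667 -0.24437848  0.08970707] 0.6520854809814355 [ 0.80187688 -0.33452611 -3.70253698] 39.49123314698227
ring0 [ 0.47063228 -0.15194533] want .4708 -.1528
32.50233774440798 want 32.37
```

Platter unmoved. Lower the last bit and release.

send_rows(steps=[[0, 0, 0.001, 0, 0], [0, 0, 0.002, 0, 0], [0, 0, 0.002, 0, 0], [0, 0, 0.002, 0, 0]])

```text
time: 23.6
eef_pos: [0.4506, -0.2446, 0.088]
tcp_rot: [0.482, 0.876, -0.0, 0.001]
contact_force: [-0.3, -1.0, -0.6]
opening: 0.646
finger_force: 39.8
```

send_rows(steps=[[0, 0, 0.0005, 0, 0.35], [0, 0, 0.0005, 0, 0.4], [0, 0, 0.0005, 0, 0.5], [0, 0, 0.0005, 0, 0.6], [0, 0, 0.0005, 0, 0.6]])

```text
time: 24.1
eef_pos: [0.4502, -0.2442, 0.0869]
tcp_rot: [0.482, 0.876, -0.0, 0.0]
contact_force: [0.2, -0.1, -0.1]
opening: 0.802
finger_force: 0.0
```

send_rows(steps=[[0, 0, -0.01, 0, 0.6], [0, 0, -0.03, 0, 0.6], [0, 0, -0.06, 0, 0.7], [0, 0, -0.1, 0, 1], [0, 0, -0.15, 0, 1], [0.1, 0, -0.18, 0, 1], [0.15, 0, -0.18, 0, 1], [0.2, 0, -0.18, 0, 1], [0.22, 0, -0.18, 0, 1], [0.22, 0, -0.18, 0, 1]])

```text
time: 25.1
eef_pos: [0.3306, -0.0561, 0.2676]
tcp_rot: [0.481, 0.877, 0.0, 0.001]
contact_force: [-0.0, 0.4, 0.3]
opening: 0.998
finger_force: 0.0
```

Run:
```python
from h import *
s=ctrl.get_state(); print(s['eef_pos'],s['opening'])
im=snap('top','top2'); cv2.imwrite('pics/top2b.png',cv2.resize(im[100:285,160:360,::-1],None,fx=3,fy=3,interpolation=cv2.INTER_CUBIC))
```

```text
[ 0.33056115 -0.0561275   0.26757744] 0.9980608410742219
```

View pics/top2b.png

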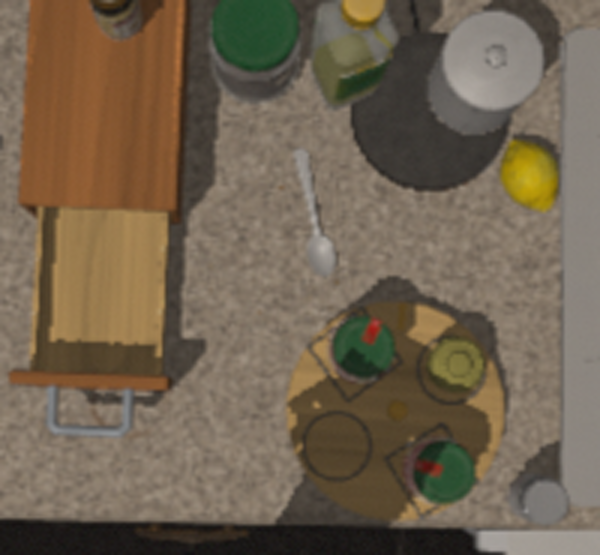

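Run:
```python
from h import *
im=np.load('pics/top2.npy').astype(int)
f=lambda u,v:pt('top',(u+.5)/3-.5+160,(v+.5)/3-.5+100,.005)
a,b=f(301,152),f(325,272); print(a,b,(a+b)/2,np.linalg.norm(a-b)); ang=np.degrees(np.arctan2(*(a-b)[1::-1])); print(ang)
s=ctrl.get_state(); print(s['eef_pos'],s['qpos'])
m=(a+b)/2; go([m[0],m[1],.2],ang+90)
```

```text
[ 0.75661756 -0.11289972  0.005     ] [ 0.63813889 -0.13885189  0.005     ] [ 0.69737823 -0.1258758   0.005     ] 0.12128771522097961
12.3552219844973
[ 0.33003658 -0.05489761  0.26774277] [-4.72228202e-01 -5.87387188e-01  2.29768752e+00  1.40165845e-03
  1.42996920e+00 -1.04078409e+00]
shift [-0.2575  0.2713  0.0684] turn -69.7905656930296 q6 -59.6325354945609
```

send_rows(steps=[[-0.03, 0.03, 0, -8, 0], [-0.06, 0.06, 0, -16, 0], [-0.09, 0.09, 0, -24, 0], [-0.12, 0.12, 0, -32, -0.3], [-0.15, 0.15, 0, -40, -0.3], [-0.18, 0.18, 0, -48, -0.3], [-0.21, 0.22, 0, -56, -0.3], [-0.24, 0.25, 0.03, -64, -0.3], [-0.258, 0.273, 0.06, -70.3, -0.3], [-0.258, 0.273, 0.07, -70.3, -0.3], [-0.258, 0.273, 0.07, -70.3, -0.3], [-0.258, 0.273, 0.07, -70.3, -0.3]])

```text
time: 26.35
eef_pos: [0.7009, -0.1302, 0.1981]
tcp_rot: [-0.11, 0.994, -0.0, 0.0]
contact_force: [-0.2, -0.2, 0.8]
opening: 0.349
finger_force: 0.0
```

Run:
```python
from h import *
s=ctrl.get_state(); print(s['eef_pos'],s['opening'])
snap('wrist','w5'); go([.699,-.1265,.1],102.7)
```

```text
[ 0.70089566 -0.13023382  0.19810253] 0.34901176445647575
shift [0.0016 0.0044 0.0995] turn -0.044685303702863166 q6 -121.31286999011286
```

View pics/w5.png

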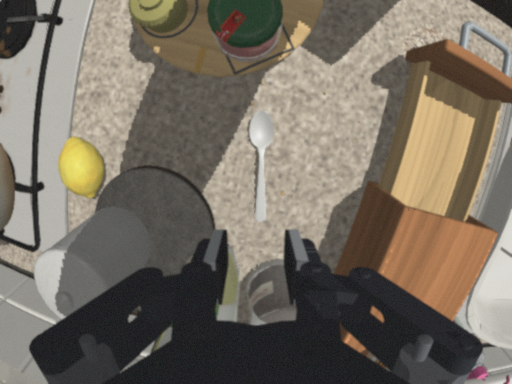

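Run:
```python
from h import *
a,b=[pt('wrist',*q,.004,'w5') for q in [(261,110),(261,221)]]
print(a,b,(a+b)/2,np.linalg.norm(a-b),np.degrees(np.arctan2(*(b-a)[1::-1])))
m=(a+b)/2; go([m[0],m[1],.012],102.7)
```

```text
[ 0.63499977 -0.13982067  0.004     ] [ 0.7612095  -0.11082242  0.004     ] [ 0.69810464 -0.12532154  0.004     ] 0.12949823523171586 12.939832519290253
shift [0.0025 0.0059 0.1875] turn -0.044685303702863166 q6 -121.31286999011286
```

send_rows(steps=[[0.0025, 0.0055, 0.04, 0, -0.3], [0.0025, 0.0055, 0.08, 0, -0.3], [0.0025, 0.0055, 0.12, 0, -0.3], [0.0025, 0.0055, 0.15, 0, -0.3], [0.0025, 0.0055, 0.17, 0, -0.3], [0.0025, 0.0055, 0.18, 0, -0.3], [0.0025, 0.0055, 0.186, 0, -0.3], [0.0025, 0.0055, 0.186, 0, -0.3]])

```text
time: 27.2
eef_pos: [0.6981, -0.1254, 0.012]
tcp_rot: [-0.111, 0.994, -0.0, 0.001]
contact_force: [0.6, 0.5, -0.2]
opening: 0.351
finger_force: 0.0
```

send_rows(steps=[[0, 0, 0, 0, -1], [0, 0, 0, 0, -1], [0, 0, 0, 0, -1], [0, 0, 0, 0, -1], [0, 0, 0, 0, -1], [0, 0, 0, 0, -1]], squeeze=25)

```text
time: 27.8
eef_pos: [0.6991, -0.1253, 0.0145]
tcp_rot: [-0.111, 0.994, -0.0, 0.002]
contact_force: [-2.6, 1.3, 6.4]
opening: 0.177
finger_force: 22.7
```

send_rows(steps=[[0, 0, -0.03, 0, -1], [0, 0, -0.07, 0, -1], [0, 0, -0.11, 0, -1], [0, 0, -0.14, 0, -1], [0.01, 0.04, -0.16, 4, -1], [0.02, 0.08, -0.16, 8, -1], [0.03, 0.12, -0.16, 12, -1], [0.04, 0.16, -0.16, 13.9, -1], [0.04, 0.2, -0.16, 13.9, -1], [0.04, 0.216, -0.16, 13.9, -1], [0.04, 0.216, -0.16, 13.9, -1], [0.04, 0.216, -0.16, 13.9, -1]])

```text
time: 29.0
eef_pos: [0.6116, 0.0761, 0.1717]
tcp_rot: [0.01, 1.0, -0.0, 0.001]
contact_force: [0.1, 0.7, -0.6]
opening: 0.001
finger_force: 0.0
```

Run:
```python
from h import *
s=ctrl.get_state(); print(s['eef_pos'],s['opening'],s['finger_force'])
go([.612,.0765,.032],89)
im=snap('wrist','w6'); cv2.imwrite('pics/w6b.png',im[:,100:420,::-1])
```

```text
[0.61162613 0.0761123  0.17168099] 0.0006119559953282309 0.0
shift [-1.000e-04  5.000e-04  1.397e-01] turn -0.1799777937792726 q6 -91.11135251162618
```

View pics/w6b.png

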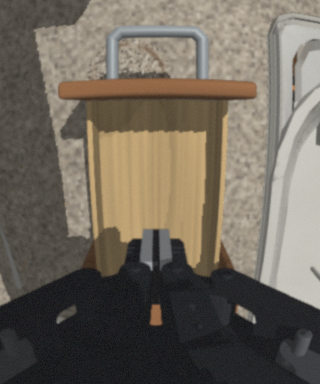

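Run:
```python
from h import *
im=snap('top','top3'); cv2.imwrite('pics/top3b.png',cv2.resize(im[100:285,160:360,::-1],None,fx=3,fy=3,interpolation=cv2.INTER_CUBIC))
```

```text
(no output)
```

View pics/top3b.png

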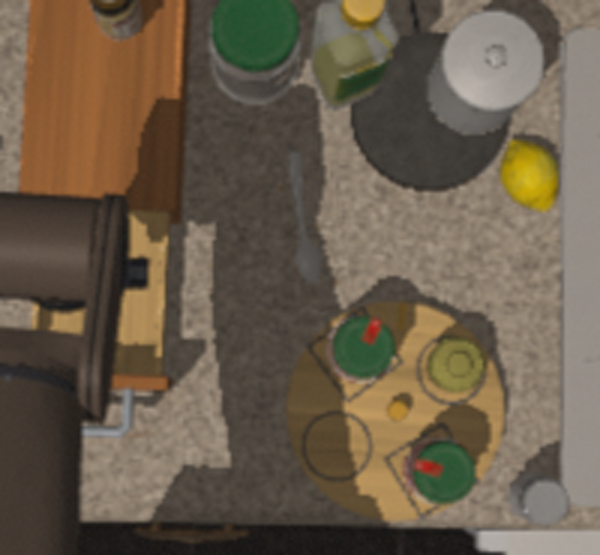

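Run:
```python
from h import *
f=lambda u,v:pt('top',(u+.5)/3-.5+160,(v+.5)/3-.5+100,.005)
a,b=f(294,153),f(310,283); m=(a+b)/2; ang=np.degrees(np.arctan2(*(a-b)[1::-1])); print(a,b,m,np.linalg.norm(a-b),ang)
go([m[0]+.004,m[1],.2],ang+90)
```

```text
[ 0.75545242 -0.10600761  0.005     ] [ 0.62697601 -0.12436138  0.005     ] [ 0.69121421 -0.1151845   0.005     ] 0.1297807688554403 8.130099381250869
shift [-0.0879 -0.1886 -0.0286] turn -9.418347156718298 q6 -91.09569880407102
```

send_rows(steps=[[0, 0, -0.03, 0, -0.3], [-0.01, -0.04, -0.03, 0, -0.3], [-0.04, -0.08, -0.03, -4, -0.3], [-0.06, -0.12, -0.03, -8, -0.3], [-0.08, -0.16, -0.03, -9.4, -0.3], [-0.088, -0.1886, -0.03, -9.4, -0.3], [-0.088, -0.1886, -0.03, -9.4, -0.3], [-0.088, -0.1886, -0.03, -9.4, -0.3]])

```text
time: 29.9
eef_pos: [0.6947, -0.1157, 0.2002]
tcp_rot: [-0.07, 0.998, 0.0, -0.0]
contact_force: [-0.4, -0.1, 0.6]
opening: 0.347
finger_force: 0.0
```

Run:
```python
from h import *
im=snap('wrist','w7'); s=ctrl.get_state(); print(s['eef_pos'],s['opening'])
old=np.load('pics/w5.npy'); print(old[130,262],old[200,262],old[180,300])
hsv=cv2.cvtColor(im,cv2.COLOR_RGB2HSV); roi=np.zeros(im.shape[:2],np.uint8); roi[95:228,225:300]=1
x0=im.astype(int); sat=(x0.max(2)-x0.min(2))
m=((sat<14)&(cv2.GaussianBlur(im,(3,3),0).max(2)>60)&(roi>0)).astype(np.uint8); m=cv2.morphologyEx(m,cv2.MORPH_OPEN,np.ones((3,3)))
n,l,st,ce=cv2.connectedComponentsWithStats(m); 
for i in range(1,n):
    if st[i,4]>100: print(st[i],ce[i])
cv2.imwrite('pics/w7b.png',cv2.resize(im[80:240,180:360,::-1],None,fx=4,fy=3.75,interpolation=cv2.INTER_CUBIC))
```

```text
[ 0.69459488 -0.11444002  0.20032883] 0.3492406690663715
[209 208 203] [207 205 201] [168 157 141]
[ 245  111   22  112 1205] [256.11452282 158.14771784]
```

Run:
```python
from h import *
im=np.load('pics/w7.npy'); x0=im.astype(int); sat=x0.max(2)-x0.min(2)
roi=np.zeros(im.shape[:2],np.uint8); roi[95:228,225:300]=1
m=((sat<14)&(cv2.GaussianBlur(im,(3,3),0).max(2)>60)&(roi>0)).astype(np.uint8); m=cv2.morphologyEx(m,cv2.MORPH_OPEN,np.ones((3,3)))
c=max(cv2.findContours(m,cv2.RETR_EXTERNAL,cv2.CHAIN_APPROX_NONE)[0],key=cv2.contourArea)
for r in range(112,223,10): q=np.where(m[r,240:275])[0]+240; print(r,q.min(),q.max(),end='; ')
e=lambda r:np.where(m[r,240:275])[0].mean()+240
a,b=pt('wrist',e(114),111,.004,'w7'),pt('wrist',e(220),222.5,.004,'w7'); mid=(a+b)/2; ang=np.degrees(np.arctan2(*(b-a)[1::-1]))
print(a,b,mid,np.linalg.norm(b-a),ang); go([mid[0],mid[1],.007],ang+90)
```

```text
112 251 260; 122 246 265; 132 245 266; 142 249 263; 152 254 259; 162 256 259; 172 255 260; 182 255 261; 192 254 261; 202 252 261; 212 251 261; 222 253 260; [ 0.62991402 -0.12543127  0.004     ] [ 0.75955538 -0.10585481  0.004     ] [ 0.6947347  -0.11564304  0.004     ] 0.13111110498736975 8.587058286865128
shift [-1.000e-04 -1.400e-03  1.933e-01] turn -0.48304694369426215 q6 -115.71497256539773
```

send_rows(steps=[[0, -0.001, 0.04, -0.5, -0.4], [0, -0.001, 0.08, -0.5, -0.4], [0, -0.001, 0.12, -0.5, -0.4], [0, -0.001, 0.15, -0.5, -0.4], [0, -0.001, 0.17, -0.5, -0.4], [0, -0.001, 0.185, -0.5, -0.4], [0, -0.001, 0.189, -0.5, -0.4], [0, -0.001, 0.191, -0.5, -0.4], [0, -0.001, 0.191, -0.5, -0.4]])

```text
time: 30.85
eef_pos: [0.6962, -0.1149, 0.0115]
tcp_rot: [-0.076, 0.997, -0.001, 0.001]
contact_force: [-0.4, 0.8, -0.3]
opening: 0.302
finger_force: 0.0
```

send_rows(steps=[[0, 0, 0, 0, -0.5], [0, 0, 0, 0, -0.5], [0, 0, 0, 0, -0.5]], squeeze=25)

```text
time: 31.15
eef_pos: [0.6955, -0.1148, 0.0107]
tcp_rot: [-0.076, 0.997, -0.0, 0.001]
contact_force: [0.8, -0.2, 0.3]
opening: 0.25
finger_force: 0.0
```

send_rows(steps=[[0, 0, 0, 0, -0.65], [0, 0, 0, 0, -0.65], [0, 0, 0, 0, -0.65]])

```text
time: 31.45
eef_pos: [0.6961, -0.1153, 0.012]
tcp_rot: [-0.076, 0.997, -0.001, 0.001]
contact_force: [-1.3, -0.6, 5.5]
opening: 0.181
finger_force: 13.6
```

send_rows(steps=[[0, 0, 0, 0, -0.8], [0, 0, 0, 0, -0.8], [0, 0, 0, 0, -0.8]])

```text
time: 31.75
eef_pos: [0.6962, -0.1155, 0.0124]
tcp_rot: [-0.076, 0.997, -0.001, 0.001]
contact_force: [-1.6, -0.6, 6.3]
opening: 0.165
finger_force: 23.2
```

send_rows(steps=[[0, 0, 0, 0, -1], [0, 0, 0, 0, -1], [0, 0, 0, 0, -1]], squeeze=25)

```text
time: 32.05
eef_pos: [0.6961, -0.1155, 0.0124]
tcp_rot: [-0.076, 0.997, -0.001, 0.001]
contact_force: [-1.9, -0.4, 6.8]
opening: 0.17
finger_force: 23.2
```

send_rows(steps=[[0, 0, -0.003, 0, -1], [0, 0, -0.006, 0, -1], [0, 0, -0.01, 0, -1], [0, 0, -0.01, 0, -1], [0, 0, -0.01, 0, -1]])

```text
time: 32.55
eef_pos: [0.6947, -0.1144, 0.0194]
tcp_rot: [-0.076, 0.997, 0.0, -0.0]
contact_force: [0.6, -0.0, 0.5]
opening: 0.126
finger_force: 23.3
```

send_rows(steps=[[0, 0, -0.01, 0, -1], [0, 0, -0.02, 0, -1], [0, 0, -0.02, 0, -1], [0, 0, -0.02, 0, -1]])

```text
time: 32.95
eef_pos: [0.6956, -0.1148, 0.0409]
tcp_rot: [-0.076, 0.997, -0.0, 0.001]
contact_force: [-0.3, -0.1, -0.8]
opening: 0.126
finger_force: 23.4
```

send_rows(steps=[[0, 0, -0.03, 0, -1], [0, 0, -0.06, 0, -1], [0, 0, -0.09, 0, -1], [0, 0, -0.12, 0, -1], [0.01, 0.03, -0.14, 3, -1], [0.02, 0.06, -0.14, 6, -1], [0.03, 0.1, -0.14, 9.7, -1], [0.04, 0.14, -0.14, 9.7, -1], [0.05, 0.17, -0.14, 9.7, -1], [0.0537, 0.2017, -0.14, 9.7, -1], [0.0537, 0.2017, -0.14, 9.7, -1], [0.0537, 0.2017, -0.14, 9.7, -1]])

```text
time: 34.15
eef_pos: [0.6112, 0.0771, 0.1797]
tcp_rot: [0.008, 1.0, -0.0, -0.0]
contact_force: [-0.2, -0.1, -0.2]
opening: 0.126
finger_force: 23.4
```

Run:
```python
from h import *
s=ctrl.get_state(); print(s['eef_pos'],s['opening'],s['finger_force'])
im=snap('wrist','w8'); go([.612,.0765,.05],89)
x0=im.astype(int); sat=x0.max(2)-x0.min(2)
m=((sat<16)&(im.max(2)>90)).astype(np.uint8); m[:60]=0; m[:,:190]=0; m[:,325:]=0
n,l,st,ce=cv2.connectedComponentsWithStats(m)
for i in range(1,n):
    if st[i,4]>80: print(st[i],ce[i])
```

```text
[0.61120565 0.07710429 0.17968621] 0.1263535943287091 23.437168603995815
shift [-0.0004  0.0003  0.1297] turn 0.017458664897034737 q6 -91.30454809645077
[206  60  16  20 268] [213.01119403  69.59701493]
[294  60  13  21 270] [300.01851852  69.88888889]
[ 239  111   31  213 3114] [256.15703276 191.8403982 ]
[270 229  15  35 345] [276.64927536 246.09855072]
[227 230  15  40 377] [234.6127321  248.21750663]
```

Run:
```python
from h import *
for z in (.165,.175): print(pt('wrist',256,111,z,'w8'))
```

```text
[0.54328975 0.0780992  0.165     ]
[0.54314481 0.07810031 0.175     ]
```

send_rows(steps=[[-0.005, 0, 0.03, 0, -1], [-0.005, 0, 0.06, 0, -1], [-0.005, 0, 0.09, 0, -1], [-0.005, 0, 0.11, 0, -1], [-0.005, 0, 0.125, 0, -1], [-0.005, 0, 0.13, 0, -1], [-0.005, 0, 0.13, 0, -1]])

```text
time: 34.9
eef_pos: [0.6165, 0.0759, 0.0494]
tcp_rot: [0.009, 1.0, -0.0, -0.0]
contact_force: [0.0, 0.4, 0.1]
opening: 0.128
finger_force: 23.4
```

send_rows(steps=[[0, 0, 0.006, 0, -1], [0, 0, 0.011, 0, -1], [0, 0, 0.014, 0, -1], [0, 0, 0.014, 0, -1]])

```text
time: 35.3
eef_pos: [0.6162, 0.0766, 0.0355]
tcp_rot: [0.009, 1.0, 0.0, -0.0]
contact_force: [0.6, 0.5, -0.6]
opening: 0.122
finger_force: 23.4
```

send_rows(steps=[[0, 0, 0.002, 0, -1], [0, 0, 0.004, 0, -1], [0, 0, 0.004, 0, -1]])

```text
time: 35.6
eef_pos: [0.6177, 0.0767, 0.0336]
tcp_rot: [0.009, 1.0, 0.0, 0.001]
contact_force: [-0.8, 0.6, 5.3]
opening: 0.122
finger_force: 25.1
```

Touched the floor at ~0.034; release, rise, and go to the front of the handle.

send_rows(steps=[[0, 0, -0.002, 0, -0.4], [0, 0, -0.002, 0, -0.3], [0, 0, -0.002, 0, -0.3], [0, 0, -0.002, 0, -0.3], [0, 0, -0.02, 0, -0.3], [0, 0, -0.05, 0, -0.3], [0, 0, -0.1, 0, -0.3], [0, 0, -0.15, 0, -0.3], [0.03, 0, -0.17, 0, -0.3], [0.03, 0, -0.17, 0, -0.3]])

```text
time: 36.6
eef_pos: [0.5868, 0.0773, 0.2066]
tcp_rot: [0.009, 1.0, -0.0, 0.004]
contact_force: [-0.2, -0.6, -0.8]
opening: 0.351
finger_force: 0.0
```

Run:
```python
from h import *
s=ctrl.get_state(); print(s['eef_pos'],s['opening'],s['finger_force'],np.degrees(s['qpos'][5]))
im=snap('wrist','w9'); cv2.imwrite('pics/w9b.png',im[:,:,::-1]); go([.4795,.0778,.15],0)
```

```text
[0.58684995 0.07732335 0.20661635] 0.3511264064323393 0.0 -91.3349231165661
shift [ 0.1073 -0.0013  0.0534] turn 89.01231557695291 q6 -91.33296499463883
```

View pics/w9b.png

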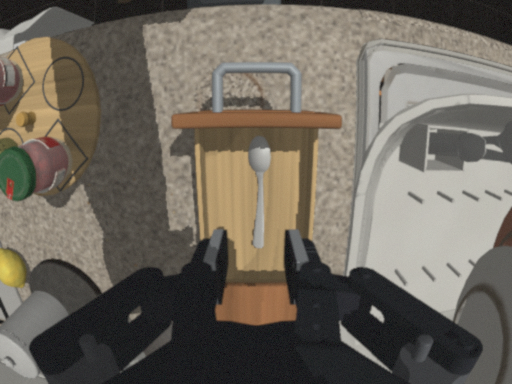

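send_rows(steps=[[0.03, 0, 0, 8.5, -0.3], [0.06, 0, 0, 17, -0.3], [0.09, 0, 0, 25.5, -0.3], [0.106, -0.001, 0, 34, -0.3], [0.106, -0.001, 0, 42.5, -0.3], [0.106, -0.001, 0, 51, -0.3], [0.106, -0.001, 0, 59.5, -0.3], [0.106, -0.001, 0, 68, -0.3], [0.106, -0.001, 0, 76.5, -0.3], [0.106, -0.001, 0.03, 85, -0.3], [0.106, -0.001, 0.053, 89, -0.3], [0.106, -0.001, 0.053, 89, -0.3]])

```text
time: 37.85
eef_pos: [0.477, 0.078, 0.1432]
tcp_rot: [0.707, 0.707, -0.004, -0.004]
contact_force: [0.6, 1.5, -0.3]
opening: 0.347
finger_force: 0.0
```

Run:
```python
from h import *
s=ctrl.get_state(); print(s['eef_pos'],s['opening'])
go([.4795,.0778,.063],0)
```

```text
[0.47700039 0.0779721  0.1432123 ] 0.3466957951571372
shift [-0.0002  0.0034  0.0802] turn -0.0023830638238280244 q6 -2.7615645866350658
```

send_rows(steps=[[0, 0.001, 0.02, 0, -0.3], [0, 0.001, 0.04, 0, -0.3], [0, 0.001, 0.06, 0, -0.3], [0, 0.001, 0.075, 0, -0.3], [0, 0.001, 0.085, 0, -0.3], [0, 0.001, 0.085, 0, -0.3]])

```text
time: 38.45
eef_pos: [0.4806, 0.0779, 0.0625]
tcp_rot: [0.707, 0.707, -0.001, -0.001]
contact_force: [0.1, -0.1, -0.2]
opening: 0.347
finger_force: 0.0
```

send_rows(steps=[[0, 0, 0, 0, -1], [0, 0, 0, 0, -1], [0, 0, 0, 0, -1], [0, 0, 0, 0, -1], [0, 0, 0, 0, -1], [0, 0, 0, 0, -1]], squeeze=40)

```text
time: 39.05
eef_pos: [0.482, 0.0779, 0.0646]
tcp_rot: [0.707, 0.707, 0.0, 0.0]
contact_force: [0.5, -0.5, 2.5]
opening: 0.101
finger_force: 39.3
```

Push in slowly (smooth, so the spoon does not slide).

send_rows(steps=[[0, 0.008, 0, 0, -1], [0, 0.02, 0, 0, -1], [0, 0.033, 0, 0, -1], [0, 0.046, 0, 0, -1], [-0.001, 0.059, 0, 0, -1], [-0.001, 0.072, 0, 0, -1], [-0.001, 0.085, 0, 0, -1], [-0.002, 0.098, 0, 0, -1], [-0.002, 0.111, 0, 0, -1], [-0.002, 0.123, 0, 0, -1], [-0.002, 0.133, 0, 0, -1], [-0.002, 0.14, 0, 0, -1]])

```text
time: 40.25
eef_pos: [0.6229, 0.0753, 0.0646]
tcp_rot: [0.707, 0.707, 0.0, 0.001]
contact_force: [-2.4, -2.5, 5.8]
opening: 0.098
finger_force: 39.6
```

send_rows(steps=[[0, 0.004, 0, 0, -1], [0, 0.008, 0, 0, -1], [0, 0.011, 0, 0, -1], [0, 0.013, 0, 0, -1], [0, 0.013, 0, 0, -1]])

```text
time: 40.75
eef_pos: [0.6296, 0.0753, 0.0645]
tcp_rot: [0.707, 0.708, -0.006, -0.005]
contact_force: [-18.1, -5.0, 18.2]
opening: 0.099
finger_force: 41.1
```

send_rows(steps=[[0, 0, 0, 0, -0.3], [0, 0, 0, 0, -0.3], [0, -0.003, 0, 0, -0.3], [0, -0.004, -0.02, 0, -0.3], [0, -0.004, -0.06, 0, -0.3], [0, -0.004, -0.11, 0, -0.3], [0, -0.004, -0.16, 0, -0.3], [0, -0.06, -0.19, 0, -0.3], [0, -0.1, -0.19, 0, -0.3], [0.04, -0.1, -0.19, 0, -0.3], [0.04, -0.1, -0.19, 0, -0.3], [0.04, -0.1, -0.19, 0, -0.3]])

```text
time: 41.95
eef_pos: [0.5344, 0.1165, 0.2538]
tcp_rot: [0.706, 0.708, 0.0, 0.0]
contact_force: [-0.1, -1.1, 0.1]
opening: 0.345
finger_force: 0.0
```

Run:
```python
from h import *
s=ctrl.get_state(); print(s['eef_pos'],s['contact_force'])
a=np.load('pics/top0.npy'); b=snap('top','top9'); c=snap('side','side9'); w=snap('wrist','w10')
def brass(im):  # index line
    h=cv2.cvtColor(im,cv2.COLOR_RGB2HSV); m=cv2.inRange(h,(15,170,60),(26,255,255))
    m[:195]=0; m[275:]=0; m[:,:255]=0; m[:,330:]=0
    n,l,st,ce=cv2.connectedComponentsWithStats(m)
    return [(ce[i].round(1).tolist(),int(st[i,4])) for i in range(1,n) if st[i,4]>4]
print(brass(a)); print(brass(b)); print(brass(np.load('pics/top2.npy')))
# gray steel handle columns in wrist view + drawer front edge
h=cv2.cvtColor(b,cv2.COLOR_RGB2HSV)
for nm,lo,hi,z in [('green',(55,60,30),(90,255,255),.116),('olive',(25,80,60),(35,255,255),.083)]:
    m=cv2.inRange(h,lo,hi); m=cv2.morphologyEx(m,cv2.MORPH_CLOSE,np.ones((5,5))); m[:195]=0
    for cc in cv2.findContours(m,0,1)[0]:
        if cv2.contourArea(cc)>60: (u,v),r=cv2.minEnclosingCircle(cc); print(nm,u,v,r,pt('top',u,v,z))
s0=np.load('pics/side0.npy'); 
hs=lambda im:cv2.inRange(cv2.cvtColor(im,cv2.COLOR_RGB2HSV),(3,120,80),(16,255,255))[140:210,235:330]
print([np.where(hs(i).sum(0)>255*4)[0][[0,-1]]+235 for i in (s0,c)])
```

```text
[0.5343593  0.11653792 0.2538175 ] [-0.10685032 -1.06751392  0.12376765]
[([293.0, 205.0], 7), ([292.0, 236.2], 23)]
[([292.2, 236.3], 27)]
[([291.9, 236.1], 13)]
green 307.625 256.7708435058594 9.915647506713867 [ 0.45170258 -0.24286721  0.116     ]
green 280.9279479980469 215.08078002929688 9.894013404846191 [ 0.56139742 -0.16970441  0.116     ]
olive 311.72967529296875 220.59568786621094 9.370064735412598 [ 0.54956115 -0.25748563  0.083     ]
[array([251, 317]), array([251, 317])]
```

Run:
```python
from h import *
print('ring0 w9',np.mean([pt('wrist',*q,.03,'w9') for q in [(43,84),(83,84),(64,57),(62,110)]],0),'was .4708 -.1528')
for n in('top0','top9','top3'):
    im=np.load(f'pics/{n}.npy').astype(float); d=(im[:,:,0]-im[:,:,2])/(im.sum(2)+1)
    r=d[199:210,284:304]; print(n,[int(x)+284 for x in r.argmax(1)],r.max().round(2))
# hough on ring0 in top0/top9
a=np.load('pics/top0.npy')[235:263,255:290].min(2).astype(np.float32)
b=np.load('pics/top9.npy'); t=b[229:269,249:296].min(2).astype(np.float32)
f=lambda g:cv2.morphologyEx(g,cv2.MORPH_BLACKHAT,np.ones((5,5)))/(cv2.blur(g,(7,7))+1)
r=cv2.matchTemplate(f(t),f(a),cv2.TM_CCOEFF_NORMED); print(cv2.minMaxLoc(r),'centre=(6,6)')
```

```text
ring0 w9 [ 0.47082355 -0.14972792  0.03      ] was .4708 -.1528
top0 [292, 293, 293, 293, 293, 293, 293, 293, 293, 293, 293] 0.35
top9 [292, 293, 293, 293, 294, 293, 293, 284, 284, 284, 284] 0.6
top3 [292, 293, 294, 294, 293, 293, 293, 284, 284, 284, 284] 0.58
(-0.15490327775478363, 0.6807175278663635, (2, 8), (6, 6)) centre=(6,6)
```

```bash
python3 -c "
from plant import ctrl
print(ctrl.sign_off())"
```

```text
the job is handed in; nothing more can be done
None
```

I handed the job in: the one pot (the drawer held no other) is on a circle mark, both jam jars are on the squares, all within about 5 mm of the marks' middles. The teaspoon is lengthways in the drawer (it slipped from the first grasp, which moved it about a centimetre on the worktop), the drawer is pushed shut, and the platter points the same way as at the start.

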